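# Snap the cover back on the stage controller and switch it on

### The arm

A 7-joint arm with a two-finger parallel gripper is mounted at the origin on the work surface. World frame = base frame: x ahead of the robot, y to its left, z up, the work surface at z = 0. Lengths are in m, angles in rad, forces in N, time in s.
With the tool pointing down it reaches from about 0.4 to 0.9 m from the base axis. Payload 5.6 kg.
Tool frame: the origin (TCP) lies midway between the tips of the shut fingers; the grasp point (between the pads) lies 19 mm behind it; z points along the fingers, y is the direction in which the jaws open and shut (so a half turn about z gives the same grasp; the last joint's range is limited). The gripper opens to 92 mm and grips with 3 to 60 N. Pads are 20 mm wide; open, the fingers measure 128 mm over their backs; the gripper's body (75 mm by 189 mm) begins 69 mm behind the grasp point.
Start: joints at [-1.364, 0.468, -0.012, 1.603, 0.006, 1.071, -0.056], TCP at [0.161, 0.63, 0.215] pointing down, gripper open.
Joint ranges: [-2.53, 2.53], [-0.31, 2.02], [-1.57, 1.55], [0.28, 2.44], [-1.29, 4.43], [0.15, 1.84], [-2.92, 2.92]. Speed limits (rad/s): [2.57, 2.57, 3.14, 3.14, 3.14, 3.14, 3.14].

### API

Orientations are given as [roll, pitch, yaw] about the fixed x, y, z axes, in that order (R = Rz(yaw) Ry(pitch) Rx(roll)).
In Python, from bench import manip gives the robot as it stands.
- The arm moves only by the shell command python3 -m pendant 'ROWS'. ROWS is a JSON object of lists of equal length, an entry for each row: "travel": the shift along the tool's x, y, z in units of 50 mm (1.0 is 50 mm), a list of three; "dr": the turn, a rotation vector about the tool's x, y, z in units of 5 degrees (1.0 is 5 degrees), a list of three; "claw": the gripper command: -1 is shut, 1 is fully open, values between are in proportion. A call has 1 to 8 rows; each row is the pose to reach, as a shift and turn from the pose measured when the call began, along the tool's axes at that moment; what a row does not reach only later rows make up. A row lasts 1/10 s, in which the tool goes at most 50 mm and 8.59 degrees, less where a joint would pass 70% of its speed; a pose out of reach is approached as far as the arm can. A call with a gripper value outside its range is refused whole. The fingers move at their own pace and stop on an object; the grip force is fixed at half the most. Time passes only in rows, so rows that repeat a pose let the fingers close. It gives the time, the measured TCP pose, the force and the opening at its end, in the units of the state.
- manip.state(): the state, without advancing time (a new reading comes with each control period).
- manip.read_camera(name): name is "side" or "top" or "wrist"; returns the picture (400x640x3 uint8, red, green, blue); there is no depth.
- manip.calibration(name): a dict with "intrinsics" (3x3 intrinsics, pixels), "cam_to_world" (4x4, takes a point from camera to world coordinates). Camera axes: x right, y up, looking along -z (the intrinsics and any distortion apply to the point x, -y, -z); pixel columns grow to the right and rows downward; lengths in m; the calibration is good to about 2 mm. A picture is of the moment at which its call begins: read the wrist's pose just before it. calibration takes no time and is no camera call; for the wrist camera it gives the pose at the moment of the call.
- manip.sign_off(): hands the job in, once; it reports no verdict.
Trained networks look in the newest picture that a camera, given by its name, has taken for a name from the list of things; names that differ only in an ending like _2 or _b are one class to them, and where a whole thing is asked for, a point or a joint stands for the part that bears it (a point fixed in the world has none). Each returns a list of dicts, best first, with "confidence" (0 to 1); they miss things now and then, are a little off and sometimes report something else, mostly with a low value. They report only what shows in the picture. A call takes as long as a camera call. They do not tell look-alikes from the thing itself.
- manip.search_frame(camera, name): "point" ([column, row] in pixels, amid what is visible of it).
- manip.cut_out(camera, name): "pixels" (400x640 bool, what is visible of it) and "point" ([column, row] in pixels, amid what is visible of it).
The state is a dict: "time": time; "joints": joint angles; "qd": joint speeds; "tau": joint torques, N m; "tcp_pos": TCP position; "eef_rot": TCP orientation; "wrist_force": force on the tool from outside, world axes, zero at the start; "torque": the same for the moment, N m; "width": finger opening in m.
Only numpy, scipy, OpenCV 4.12 (cv2) and the standard library are available. Lean on these libraries where they do the work, as an engineer would, in place of code of your own. Each camera call takes 0.05 s, during which the arm holds its last target.

### The job

Put the loose cover back on the open stage controller of the microscope: lay it on squarely with its four tongues in the four clip slots, and let go of it. Then press it down corner by corner until every clip has snapped and the cover is fully home, and only after that push the switch lever all the way over to the far side to turn the controller on. Leave the other things on the desk where they are.

Things in the scene. Friction and masses are not known exactly. Their poses are not given: they have to be found in the camera images.
- cover: loose grey plastic cover, 150 g: plate 110 x 166 x 5 mm (x by y), upright handle rib in the middle (70 mm along x, 14 thick, 30 tall), and four springy corner tabs, slit free of the plate, each with a tongue below (at x +-36, y +-68 mm). Origin: under the plate's centre at the tongues' lower ends; plate underside z = 15.5, plate top 20.5, rib top 50.5 mm; z up. Fits either way round.
- housing: controller housing, black plastic, fixed: open tub 112 x 172 mm (x by y) with a grey seat bar at each y end and, beyond the bars, four slots with sprung steel clips for the cover's tongues (play 2 mm along x, 1.5 mm along y); lower ledge 20 mm high on the +y side, out to y = 148 mm, with the switch. Origin: under the tub's centre, on the desk; x points roughly away from the robot, z up.
- housing_seat (a point): centre of the housing's opening, level with the seat bars' tops, 50 mm above the desk; the cover's centre belongs here. Laid on unpressed, the cover rests on the clips with its origin about 45 mm above the desk; home, the plate lies on the bars and its origin is at 34.5 mm. Each clip yields to 5 to 15 N pressed on its corner tab, then holds.
- cover_pad0 (a point): centre of the round black press mark (18 mm across) on top of the cover's -x -y corner tab (36 mm from the cover's centre along x, 62 mm along y); 55 mm above the desk when that tab is home, about 65 mm when its tongue still rests on the clip. The tab springs up to 12 mm up or down against the plate (1 N per mm).
- cover_pad1 (a point): centre of the round black press mark (18 mm across) on top of the cover's +x -y corner tab (36 mm from the cover's centre along x, 62 mm along y); 55 mm above the desk when that tab is home, about 65 mm when its tongue still rests on the clip. The tab springs up to 12 mm up or down against the plate (1 N per mm).
- cover_pad2 (a point): centre of the round black press mark (18 mm across) on top of the cover's -x +y corner tab (36 mm from the cover's centre along x, 62 mm along y); 55 mm above the desk when that tab is home, about 65 mm when its tongue still rests on the clip. The tab springs up to 12 mm up or down against the plate (1 N per mm).
- cover_pad3 (a point): centre of the round black press mark (18 mm across) on top of the cover's +x +y corner tab (36 mm from the cover's centre along x, 62 mm along y); 55 mm above the desk when that tab is home, about 65 mm when its tongue still rests on the clip. The tab springs up to 12 mm up or down against the plate (1 N per mm).
- switch (a joint): toggle lever on the housing's ledge, rad: 0 = leaning 0.5 rad to the housing's -x (off), 1.0 = leaning 0.5 rad to its +x (on). Starts at 0 to 0.15; takes 1 to 2 N at the knob and stays where left. Pivot at x 0, y 122, z 42 mm in the housing's frame, on a block 70 x 50 mm, top 45 mm above the desk.
- switch_tip (a point): centre of the lever's ball knob, 26 mm across, 60 mm from the pivot on a rod 10 mm thick; about 95 mm above the desk at the start.
- sample: bystander: aluminium sample block 60 x 90 x 30 mm; origin under its centre
- screwdriver: bystander: screwdriver lying on the desk
- slidebox: bystander: white slide box 85 x 100 x 35 mm; origin under its centre
There are look-alikes about, which are no part of the job. Leave any red look-alike of the cover alone.

How it is judged:
By the outcome, as a careful person would: the job done as asked, in the order asked, and still so for the second after the job is handed in, with the robot touching nothing.
It also fails if it takes over 66 s, if anything falls off the work surface, if the arm or the gripper's body presses on something with over 40 N, if the wrist force passes 120 N, or if a joint passes its speed limit or range.

## Working session

There is one attempt and no reset: what is moved stays moved. The work goes in short steps, Python scripts to look and compute and a shell command to move; the robot and the scene stay as the last step left them, time stands still between calls to the robot, and variables do not carry over. Pictures are saved under pics/ and viewed, and the job is handed in when it is done.

```bash
ls; mkdir -p pics
python3 - <<'E'
from bench import manip
import cv2
s=manip.state();print(s['time'],s['tcp_pos'],s['eef_rot'],s['wrist_force'],s['width'])
for c in ['top','side','wrist']:
    im=manip.read_camera(c); cv2.imwrite(f'pics/{c}0.png',im[:,:,::-1])
    k=manip.calibration(c);print(c,k['intrinsics'],k['cam_to_world'],[a for a in k if a not in('intrinsics','cam_to_world')])
for n in ['cover','housing','switch_tip','cover_pad0','sample','slidebox','screwdriver']:
    print(n,[(np_['point'],round(np_['confidence'],2)) for np_ in manip.search_frame('top',n)])
E
```

```text
pics
0.0 [0.16061501 0.62924257 0.21364409] [-3.13984612e+00  1.23863416e-04  2.89173810e+00] [ 1.31527408 -0.37791708 -0.04154878] 0.09182388842484303
top [[467.465797     0.         317.40914738]
 [  0.         467.465797   202.83743025]
 [  0.           0.           1.        ]] [[ 0.01382696  0.99594256 -0.0889226   0.38058077]
 [-0.99988257  0.01435961  0.00535317  0.03135481]
 [ 0.00660834  0.08883813  0.99602415  1.40195559]
 [ 0.          0.          0.          1.        ]] []
side [[411.54388907   0.         323.99588024]
 [  0.         411.54388907 202.53770644]
 [  0.           0.           1.        ]] [[ 0.95039817  0.23897191 -0.19908728  0.28212972]
 [-0.31040564  0.68799426 -0.65598189 -0.7313385 ]
 [-0.01979034  0.6852418   0.72804672  0.92633195]
 [ 0.          0.          0.          1.        ]] []
wrist [[292.76898257   0.         317.32737511]
 [  0.         292.76898257 198.97663321]
 [  0.           0.           1.        ]] [[ 0.2477125  -0.92843073 -0.27686621  0.08072079]
 [ 0.96883008  0.23661321  0.07336522  0.64933281]
 [-0.00260432 -0.2864098   0.95810367  0.38441282]
 [ 0.          0.          0.          1.        ]] []
cover [([234.2, 273.5], 0.76), ([264.2, 128.1], 0.72), ([174.6, 141.8], 0.62)]
housing [([374.7, 200.3], 0.57)]
switch_tip [([347.2, 201.9], 0.66), ([273.5, 196.2], 0.38)]
cover_pad0 [([164.3, 119.2], 0.73), ([236.7, 136.4], 0.71), ([257.5, 266.0], 0.71), ([252.9, 293.3], 0.66), ([209.9, 281.4], 0.62), ([272.0, 108.3], 0.57), ([257.0, 217.1], 0.55), ([292.1, 178.4], 0.54), ([195.7, 141.3], 0.52), ([256.7, 155.5], 0.5), ([249.8, 190.8], 0.49), ([181.7, 165.9], 0.46), ([301.1, 203.3], 0.43), ([214.4, 257.3], 0.43), ([286.5, 124.5], 0.42), ([147.1, 143.3], 0.42)]
sample [([329.0, 137.6], 0.77)]
slidebox [([181.1, 209.4], 0.62)]
screwdriver [([453.0, 209.4], 0.82)]
```

View pics/top0.png

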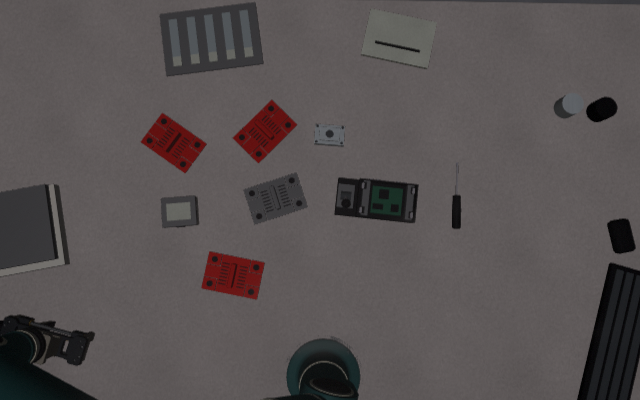

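View pics/side0.png

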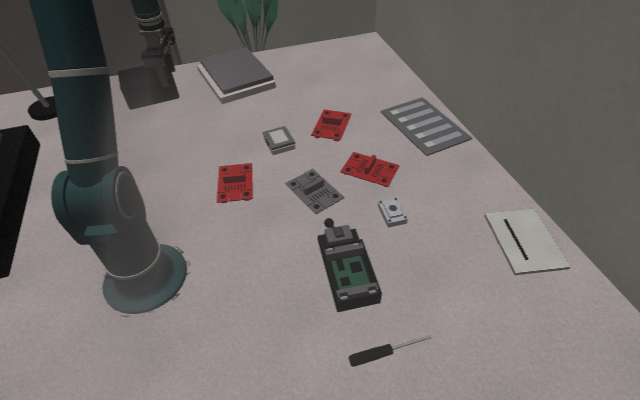

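View pics/wrist0.png

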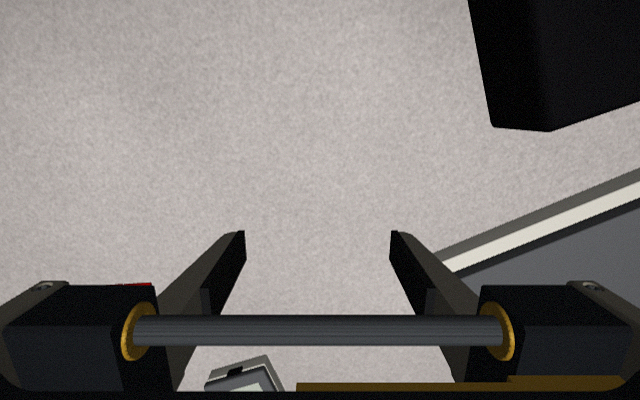

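The candidates for the cover in the top view are the red ones at (174,142), (265,130) and (234,274), and a grey one at (275,198). The grey one fits the description. The housing is at (376,200) with its switch at about (346,200). I'll check a close crop and work out the poses.

```bash
cat > h.py <<'E'
import numpy as np, cv2
from bench import manip
from scipy.spatial.transform import Rotation as R
def ray(c,px,cal=None):
    k=cal or manip.calibration(c); K=np.array(k['intrinsics']);T=np.array(k['cam_to_world'])
    d=np.linalg.solve(K,np.array([px[0],px[1],1.])); d=np.array([d[0],-d[1],-d[2]])
    return T[:3,3],T[:3,:3]@d
def onz(c,px,z,cal=None):
    o,d=ray(c,px,cal); return o+d*(z-o[2])/d[2]
def proj(c,p,cal=None):
    k=cal or manip.calibration(c); K=np.array(k['intrinsics']);T=np.array(k['cam_to_world'])
    q=T[:3,:3].T@(np.asarray(p,float)-T[:3,3]); q=np.array([q[0],-q[1],-q[2]]); u=K@q; return u[:2]/u[2]
def shift(target,yaw=None):
    """print travel (50mm units) & dr about tool z (5deg units) to reach world TCP target with tool down"""
    s=manip.state(); Rt=R.from_euler('xyz',s['eef_rot'])
    t=Rt.inv().apply(np.asarray(target)-s['tcp_pos'])/0.05
    print('tcp',np.round(s['tcp_pos'],4),'rot',np.round(s['eef_rot'],4),'t',round(s['time'],2),'w',round(s['width'],4),'F',np.round(s['wrist_force'],1))
    print('travel',np.round(t,3))
    if yaw is not None:
        for y in (yaw,yaw+np.pi):
            rv=(Rt.inv()*R.from_euler('xyz',[np.pi,0,y])).as_rotvec(); print('dr',np.round(np.degrees(rv)/5,2), 'j7',round(s['joints'][6],2))
E
python3 - <<'E'
from h import *
im=cv2.imread('pics/top0.png')
cv2.imwrite('pics/crop0.png',cv2.resize(im[160:240,230:430],(800,320),interpolation=cv2.INTER_CUBIC))
manip.read_camera('top')
for n in ['cover','housing','switch']:
    for r in manip.cut_out('top',n):
        m=r['pixels'];pts=np.argwhere(m)[:,::-1].astype(np.float32)
        print(n,r['point'],round(r['confidence'],2),m.sum(),cv2.minAreaRect(pts))
for n,p,z in [('cover',(275,198),.02),('housing',(376,200),.05)]: print(n,onz('top',p,z))
E
```

```text
cover [263.9, 128.7] 0.9 1963 ((264.2423095703125, 130.73399353027344), (36.18134689331055, 56.38185501098633), 45.90938186645508)
cover [233.3, 273.4] 0.82 2147 ((232.7781982421875, 274.4821472167969), (56.795841217041016, 39.04910659790039), 12.724355697631836)
cover [172.8, 143.5] 0.69 2010 ((172.83108520507812, 142.23648071289062), (55.10138702392578, 37.780487060546875), 35.53767776489258)
cover [274.7, 198.8] 0.59 2142 ((274.5500183105469, 197.14999389648438), (38.57978057861328, 58.502132415771484), 71.56504821777344)
housing [375.8, 199.4] 0.69 3157 ((376.4849853515625, 198.97109985351562), (81.57060241699219, 40.722042083740234), 6.225829124450684)
switch [343.0, 200.8] 0.45 86 ((345.5, 201.5), (11.0, 9.0), 90.0)
switch [275.9, 195.9] 0.42 2030 ((275.0801086425781, 197.75621032714844), (37.4036865234375, 55.8967399597168), 72.6459732055664)
cover [0.51656118 0.15003032 0.02      ]
housing [ 0.5120183  -0.14614346  0.05      ]
```

View pics/crop0.png

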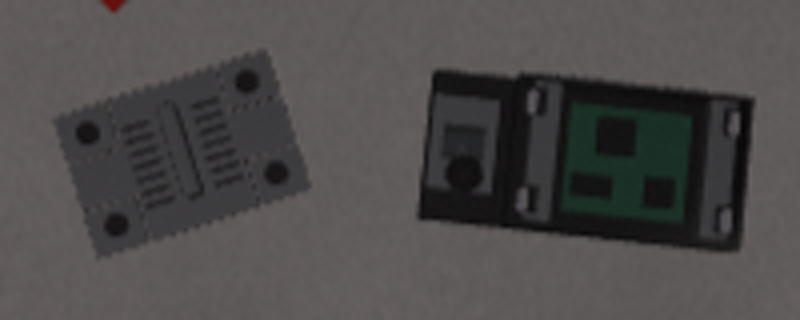

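The crop confirms that the grey cover is the loose one, with pads at about (252,193), (292,180), (259,216) and (299,203). The housing's slots show as light clips, with the switch knob to the lower left.

Run:
```python
from h import *
C=[onz('top',(230+a/4-.4,160+b/4-.4),.0205)[:2] for a,b in [(88,133),(116,224),(247,81),(276,173)]]  # +y pair first
C=np.array(C);c=C.mean(0);print(np.round(C,4),c)
d=(C[0]+C[1]-C[2]-C[3]);print('cover y-axis dir yaw',np.degrees(np.arctan2(d[1],d[0]))-90, np.linalg.norm(d)/2)
d=C[1]-C[0]; print(np.linalg.norm(d))
H=np.array([onz('top',(230+a/4-.4,160+b/4-.4),.047)[:2] for a,b in [(537,100),(526,200),(732,122),(724,220)]])
print(np.round(H,4),H.mean(0)); d=(H[0]+H[1]-H[2]-H[3]);yh=np.degrees(np.arctan2(d[1],d[0]))-90;print('housing yaw',yh,np.linalg.norm(d)/2)
print('knob',onz('top',(230+464/4-.4,160+174/4-.4),.095))
s=manip.state();Rt=R.from_euler('xyz',s['eef_rot']).as_matrix();print(Rt.round(3))
T=manip.calibration('wrist')['cam_to_world'];print('cam in tool',Rt.T@(T[:3,3]-s['tcp_pos']),(Rt.T@T[:3,:3]).round(3))
d=(C[0]+C[1]-C[2]-C[3]);yw=np.arctan2(d[1],d[0])-np.pi/2
shift([c[0],c[1],.25],yw)
```

```text
[[0.5309 0.2198]
 [0.4635 0.1973]
 [0.5715 0.1025]
 [0.5031 0.0797]] [0.51724999 0.14982538]
cover y-axis dir yaw 18.858530557398794 0.12409175700774361
0.07100185495248909
[[ 0.557  -0.1109]
 [ 0.4836 -0.1032]
 [ 0.5429 -0.2535]
 [ 0.4711 -0.2473]] [ 0.51366812 -0.17872752]
housing yaw -5.303623075501136 0.14393744065466355
knob [ 0.49766365 -0.05483242  0.095     ]
[[-0.969  0.247  0.   ]
 [ 0.247  0.969  0.   ]
 [-0.     0.    -1.   ]]
cam in tool [ 0.08236844 -0.00067243 -0.17053076] [[-0.     0.958  0.286]
 [ 1.     0.     0.001]
 [ 0.001  0.286 -0.958]]
tcp [0.1608 0.6298 0.2146] rot [3.1415e+00 1.0000e-04 2.8917e+00] t 0.7 w 0.0918 F [ 0.1  0.3 -0.3]
travel [-9.282 -7.539 -0.707]
dr [ 0.   -0.   29.37] j7 -0.06
dr [ 0.    0.   -6.63] j7 -0.06
```

Run:
```python
from h import *
shift([.572,.169,.24],np.radians(18.9))
```

```text
tcp [0.1608 0.6298 0.2146] rot [3.1415e+00 1.0000e-04 2.8917e+00] t 0.7 w 0.0918 F [ 0.1  0.3 -0.3]
travel [-10.249  -6.897  -0.507]
dr [ 0.   -0.   29.36] j7 -0.06
dr [ 0.    0.   -6.64] j7 -0.06
```

```bash
python3 -m pendant '{"travel":[[-10.25,-6.9,-0.5],[-10.25,-6.9,-0.5],[-10.25,-6.9,-0.5],[-10.25,-6.9,-0.5],[-10.25,-6.9,-0.5],[-10.25,-6.9,-0.5],[-10.25,-6.9,-0.5],[-10.25,-6.9,-0.5]],"dr":[[0,0,-1],[0,0,-2],[0,0,-3],[0,0,-4],[0,0,-5],[0,0,-6],[0,0,-6.64],[0,0,-6.64]],"claw":[1,1,1,1,1,1,1,1]}'
python3 - <<'E'
from h import *
shift([.572,.169,.24],np.radians(18.9))
E
```

```text
time: 1.5
tcp_pos: [0.428, 0.3299, 0.2313]
eef_rot: [3.141, 0.001, -2.811]
wrist_force: [0.4, 1.2, -0.3]
width: 0.0922
tcp [0.428  0.3299 0.2313] rot [ 3.1411e+00  8.0000e-04 -2.8108e+00] t 1.5 w 0.0922 F [ 0.4  1.2 -0.3]
travel [-1.679 -3.979 -0.176]
dr [-1.000e-02  1.000e-02 -3.599e+01] j7 1.19
dr [0.01 0.01 0.01] j7 1.19
```

```bash
python3 -m pendant '{"travel":[[-1.68,-3.98,-0.18],[-1.68,-3.98,-0.18],[-1.68,-3.98,-0.18],[-1.68,-3.98,-0.18],[-1.68,-3.98,-0.18],[-1.68,-3.98,-0.18]],"dr":[[0,0,0],[0,0,0],[0,0,0],[0,0,0],[0,0,0],[0,0,0]],"claw":[1,1,1,1,1,1]}'
python3 - <<'E'
from h import *
cal=manip.calibration('wrist'); im=manip.read_camera('wrist'); cv2.imwrite('pics/w1.png',im[:,:,::-1])
np.savez('w1.npz',**{k:cal[k] for k in('intrinsics','cam_to_world')})
r=manip.search_frame('wrist','cover_pad0');print([(x['point'],round(x['confidence'],2)) for x in r])
shift([.572,.169,.24],np.radians(18.9))
E
```

```text
time: 2.1
tcp_pos: [0.574, 0.1653, 0.2403]
eef_rot: [-3.141, 0.001, -2.817]
wrist_force: [0.5, -0.4, -0.9]
width: 0.0919
[([367.5, 155.4], 0.95), ([478.8, 254.1], 0.85), ([253.0, 264.4], 0.84), ([508.5, 27.3], 0.75), ([370.8, 96.4], 0.74), ([269.1, 99.3], 0.7), ([272.2, 300.2], 0.67), ([274.6, 159.1], 0.65), ([349.5, 268.9], 0.63)]
tcp [0.5715 0.1698 0.24  ] rot [ 3.1402e+00  3.0000e-04 -2.8105e+00] t 2.2 w 0.0918 F [ 0.9  0.8 -0.1]
travel [-0.005 -0.018  0.   ]
dr [-1.000e-02  2.000e-02 -3.599e+01] j7 1.61
dr [0.02 0.   0.01] j7 1.61
```

View pics/w1.png

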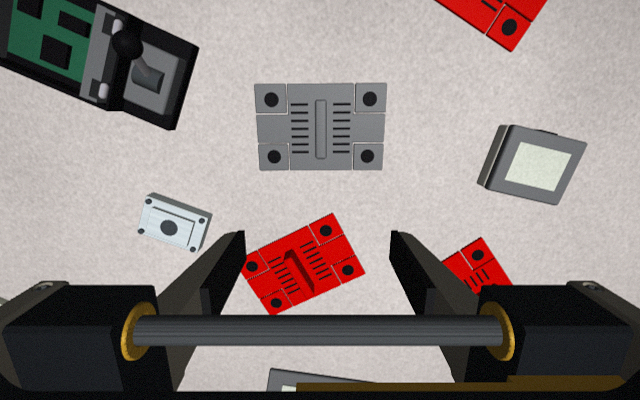

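The wrist view shows the grey cover at (320,127), with pads at (271,99), (370,98), (274,157) and (367,155). The housing is at upper left. I'll take a settled picture and fit the pose.

```bash
cat >> h.py <<'E'
from scipy.optimize import least_squares
PADS=np.array([[-36,-62],[36,-62],[-36,62],[36,62]])/1000.
def fit(cam,pts,z,cal,guess,model=PADS):
    """match detected pixels to model points at height z; fit x,y,yaw"""
    def pr(v):
        c,s=np.cos(v[2]),np.sin(v[2]); return np.array([proj(cam,[v[0]+c*a-s*b,v[1]+s*a+c*b,z],cal) for a,b in model])
    P=pr(guess); pts=np.array(pts); sel=[pts[np.argmin(np.linalg.norm(pts-p,axis=1))] for p in P]
    r=least_squares(lambda v:(pr(v)-sel).ravel(),guess,loss='soft_l1'); return r.x,np.round(pr(r.x)-sel,1)
def dark(im,pt,rad=14,thr=None):
    x,y=int(round(pt[0])),int(round(pt[1])); g=cv2.cvtColor(im,cv2.COLOR_RGB2GRAY)[y-rad:y+rad+1,x-rad:x+rad+1]
    t,b=cv2.threshold(g,0,255,cv2.THRESH_BINARY_INV+cv2.THRESH_OTSU) if thr is None else (thr,((g<thr)*255).astype(np.uint8))
    n,l,st,ce=cv2.connectedComponentsWithStats(b); 
    k=min(range(1,n),key=lambda i:np.hypot(*(ce[i]-rad))-0.01*st[i,4]); return ce[k]+[x-rad,y-rad]
E
python3 - <<'E'
from h import *
s=manip.state();cal=manip.calibration('wrist'); im=manip.read_camera('wrist')
pts=[dark(im,p,11,60) for p in [(271,99),(370,98),(274,157),(367,155)]];print(np.round(pts,1))
s2=manip.state(); print(s['tcp_pos']-s2['tcp_pos'])
v,res=fit('wrist',pts,.0205,cal,[.517,.15,np.radians(18.9)]);print(v,np.degrees(v[2]),res)
E
```

```text
[[266.6 100. ]
 [365.  100. ]
 [269.3 157. ]
 [362.6 157. ]]
[ 4.62294362e-04 -9.58478630e-04 -3.83888052e-05]
[0.5147189  0.14832586 0.33072288] 18.949025115939904 [[ 0.1  0. ]
 [ 0.1 -0. ]
 [-0.1 -0. ]
 [-0.2 -0. ]]
```

Run:
```python
from h import *
shift([.5155,.1488,.10],np.radians(18.95))
shift([.5155,.1488,.027],np.radians(18.95))
```

```text
tcp [0.571  0.1707 0.2401] rot [ 3.1400e+00  2.0000e-04 -2.8086e+00] t 2.25 w 0.0921 F [-0.1  0.6  0.3]
travel [ 1.193 -0.056  2.801]
dr [-0.000e+00  3.000e-02 -3.597e+01] j7 1.61
dr [0.02 0.   0.03] j7 1.61
tcp [0.571  0.1707 0.2401] rot [ 3.1400e+00  2.0000e-04 -2.8086e+00] t 2.25 w 0.0921 F [-0.1  0.6  0.3]
travel [ 1.193 -0.059  4.261]
dr [-0.000e+00  3.000e-02 -3.597e+01] j7 1.61
dr [0.02 0.   0.03] j7 1.61
```

```bash
python3 -m pendant '{"travel":[[1.19,-0.05,0.8],[1.19,-0.05,1.8],[1.19,-0.05,2.8],[1.19,-0.05,3.2],[1.19,-0.05,3.2],[1.19,-0.05,3.2]],"dr":[[0,0,0],[0,0,0],[0,0,0],[0,0,0],[0,0,0],[0,0,0]],"claw":[1,1,1,1,1,1]}'
python3 - <<'E'
from h import *
shift([.5155,.1488,.027],np.radians(18.95))
im=manip.read_camera('wrist'); cv2.imwrite('pics/w2.png',im[:,:,::-1])
im=manip.read_camera('side'); cv2.imwrite('pics/s2.png',cv2.resize(im[120:260,220:440,::-1],None,fx=3,fy=3))
E
```

```text
time: 2.85
tcp_pos: [0.5152, 0.1507, 0.0806]
eef_rot: [3.139, -0.0, -2.806]
wrist_force: [0.5, -0.5, 0.1]
width: 0.092
tcp [0.5152 0.1507 0.0806] rot [ 3.1395 -0.     -2.8064] t 2.85 w 0.092 F [ 0.5 -0.5  0.1]
travel [ 0.006 -0.039  1.072]
dr [  0.     0.04 -35.95] j7 1.63
dr [ 0.02 -0.    0.05] j7 1.63
```

View pics/w2.png

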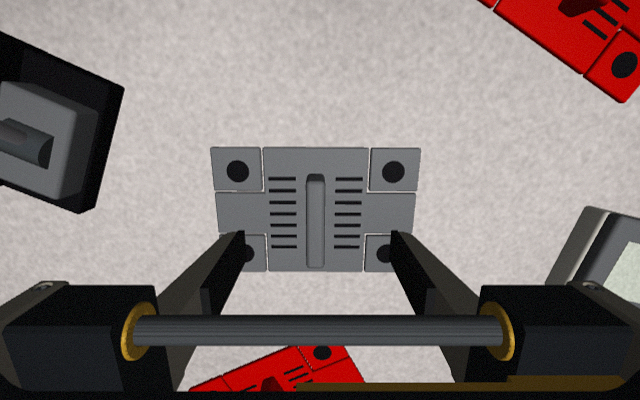

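View pics/s2.png

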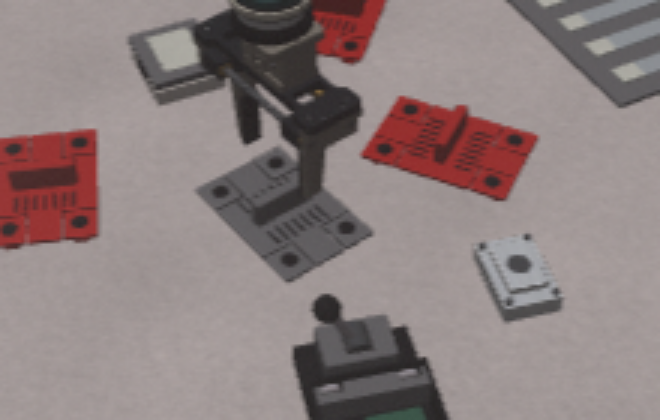

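The fingers straddle the rib at (315,220) squarely, so I'll descend and grip.

```bash
python3 -m pendant '{"travel":[[0,-0.04,0.5],[0,-0.04,0.9],[0,-0.04,1.08],[0,-0.04,1.08],[0,-0.04,1.08],[0,-0.04,1.08],[0,-0.04,1.08],[0,-0.04,1.08]],"dr":[[0,0,0],[0,0,0],[0,0,0],[0,0,0],[0,0,0],[0,0,0],[0,0,0],[0,0,0]],"claw":[1,1,1,1,-1,-1,-1,-1]}'; python3 -m pendant '{"travel":[[0,0,0],[0,0,0],[0,0,0]],"dr":[[0,0,0],[0,0,0],[0,0,0]],"claw":[-1,-1,-1]}'
```

```text
time: 3.75
tcp_pos: [0.5181, 0.149, 0.0287]
eef_rot: [3.14, 0.005, -2.807]
wrist_force: [1.0, 0.3, 0.4]
width: 0.0622
time: 4.05
tcp_pos: [0.5181, 0.149, 0.0288]
eef_rot: [3.14, 0.005, -2.807]
wrist_force: [0.6, -0.4, -0.1]
width: 0.038
```

```bash
python3 -m pendant '{"travel":[[0,0,0],[0,0,0],[0,0,0],[0,0,0],[0,0,0]],"dr":[[0,0,0],[0,0,0],[0,0,0],[0,0,0],[0,0,0]],"claw":[-1,-1,-1,-1,-1]}';  python3 -m pendant '{"travel":[[0,0,-0.3],[0,0,-1],[0,0,-2],[0,0,-2.4],[0,0,-2.4],[0,0,-2.4]],"dr":[[0,0,0],[0,0,0],[0,0,0],[0,0,0],[0,0,0],[0,0,0]],"claw":[-1,-1,-1,-1,-1,-1]}'
python3 - <<'E'
from h import *
# housing approx centre .514,-.179 yaw -5.3
shift([.514,-.179,.19],np.radians(-5.3))
E
```

```text
time: 4.55
tcp_pos: [0.5181, 0.149, 0.0288]
eef_rot: [3.139, 0.005, -2.807]
wrist_force: [-0.5, -0.8, -0.2]
width: 0.0136
time: 5.15
tcp_pos: [0.517, 0.1484, 0.1487]
eef_rot: [3.139, 0.005, -2.807]
wrist_force: [-0.5, -1.1, -3.3]
width: 0.0138
tcp [0.517  0.1484 0.1487] rot [ 3.1394  0.0047 -2.8073] t 5.15 w 0.0138 F [-0.5 -1.1 -3.3]
travel [ 2.201 -6.164 -0.851]
dr [ -0.06   0.05 -31.11] j7 1.62
dr [0.04 0.05 4.89] j7 1.62
```

Run:
```python
from h import *
shift([.629,-.19,.215],np.radians(-5.3))
```

```text
tcp [0.517  0.1484 0.1487] rot [ 3.1394  0.0047 -2.8073] t 5.15 w 0.0138 F [-0.5 -1.1 -3.3]
travel [ 0.098 -7.126 -1.343]
dr [ -0.06   0.05 -31.11] j7 1.62
dr [0.04 0.05 4.89] j7 1.62
```

```bash
python3 -m pendant '{"travel":[[0,-0.5,-0.6],[0,-1.3,-1.34],[0,-2.2,-1.34],[0,-3.1,-1.34],[0,-4,-1.34],[0.1,-4.9,-1.34],[0.1,-5.8,-1.34],[0.1,-6.6,-1.34]],"dr":[[0,0,0.4],[0,0,1],[0,0,1.6],[0,0,2.2],[0,0,2.9],[0,0,3.6],[0,0,4.3],[0.04,0.05,4.89]],"claw":[-1,-1,-1,-1,-1,-1,-1,-1]}'
python3 - <<'E'
from h import *
shift([.629,-.19,.215],np.radians(-5.3))
E
```

```text
time: 5.95
tcp_pos: [0.619, -0.1677, 0.2121]
eef_rot: [-3.141, -0.005, 3.045]
wrist_force: [-0.4, 0.3, -2.4]
width: 0.0138
tcp [ 0.619  -0.1677  0.2121] rot [-3.1406 -0.0049  3.0453] t 5.95 w 0.0138 F [-0.4  0.3 -2.4]
travel [-0.242 -0.426 -0.059]
dr [-9.000e-02  2.000e-02  3.596e+01] j7 1.83
dr [-0.01 -0.06 -0.04] j7 1.83
```

```bash
python3 -m pendant '{"travel":[[-0.24,-0.43,-0.06],[-0.24,-0.43,-0.06],[-0.24,-0.43,-0.06],[-0.24,-0.43,-0.06]],"dr":[[0,-0.06,0],[0,-0.06,0],[0,-0.06,0],[0,-0.06,0]],"claw":[-1,-1,-1,-1]}'
python3 - <<'E'
from h import *
s=manip.state();cal=manip.calibration('wrist'); im=manip.read_camera('wrist'); cv2.imwrite('pics/w3.png',im[:,:,::-1])
np.savez('w3.npz',tcp=s['tcp_pos'],rot=s['eef_rot'],**{k:cal[k] for k in('intrinsics','cam_to_world')})
shift([.629,-.19,.215],np.radians(-5.3))
E
```

```text
time: 6.35
tcp_pos: [0.6281, -0.1883, 0.2133]
eef_rot: [3.141, -0.003, 3.047]
wrist_force: [-0.3, -0.1, -2.8]
width: 0.0137
tcp [ 0.6284 -0.1882  0.2139] rot [ 3.1414e+00 -1.9000e-03  3.0475e+00] t 6.4 w 0.0137 F [ 0.6 -0.5 -2.5]
travel [-0.015 -0.035 -0.023]
dr [-3.000e-02 -0.000e+00  3.598e+01] j7 1.86
dr [ 0.   -0.02 -0.02] j7 1.86
```

View pics/w3.png

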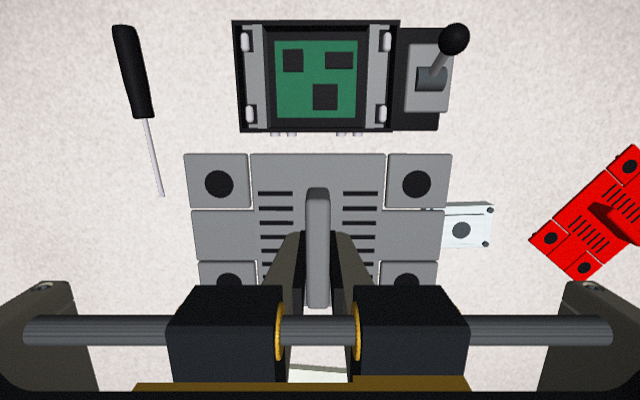

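The wrist view shows the housing's tub spanning (233–400, 20–132), with clips near (247,40), (250,115), (386,40) and (381,112). The cover is held level below it. I'll zoom in.

Run:
```python
import cv2
im=cv2.imread('pics/w3.png')
a=cv2.resize(im[10:140,225:405],None,fx=4.4,fy=4.4,interpolation=cv2.INTER_CUBIC)
a=cv2.convertScaleAbs(a,alpha=1.8,beta=10)
cv2.imwrite('pics/w3z.png',a)
```

```text
(no output)
```

View pics/w3z.png

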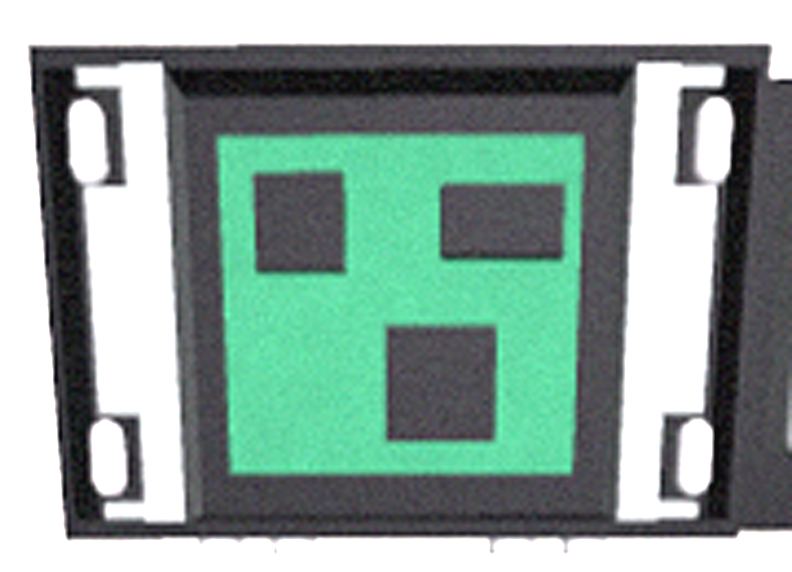

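```bash
cat > m3.py <<'E'
from h import *
d=np.load('w3.npz');cal={k:d[k] for k in('intrinsics','cam_to_world')};tcp=d['tcp'];Rt=R.from_euler('xyz',d['rot'])
im=cv2.cvtColor(cv2.imread('pics/w3.png'),cv2.COLOR_BGR2RGB)
def up(u,v): return np.array([225+(u+.5)/4.4-.5,10+(v+.5)/4.4-.5])
slots=[up(124,137),up(142,457),up(678,137),up(661,457)]; rim=[up(32,46),up(68,537),up(770,46),up(740,532)]
sg=np.array([[-1,-1],[1,-1],[-1,1],[1,1]])
def rect(v,hx,hy,z):
    c,s=np.cos(v[2]),np.sin(v[2]); return np.array([proj('wrist',[v[0]+c*a*hx-s*b*hy,v[1]+s*a*hx+c*b*hy,z],cal) for a,b in sg])
r=least_squares(lambda v:(rect(v,.036,v[3],.05)-slots).ravel(),[.514,-.179,-.09,.063]);print('slots',r.x.round(4),np.degrees(r.x[2]),r.fun.round(1))
r2=least_squares(lambda v:(rect(v,.056,.086,v[3])-rim).ravel(),[.514,-.179,-.09,.05]);print('rim',r2.x.round(4),np.degrees(r2.x[2]),r2.fun.round(1))
# free scale depth check w/ slots: 
pads=[dark(im,p,18,60) for p in [(219,184),(416,184)]];print(np.round(pads,1))
z=tcp[2]-.0083
m=PADS[[0,2]]
v,res=fit('wrist',pads,z,cal,[tcp[0],tcp[1],-.093],m);print('cover',v.round(4),np.degrees(v[2]),res)
print('cover in tool',Rt.inv().apply(np.array([v[0],v[1],z])-tcp).round(4),'tool yaw',np.degrees(d['rot'][2])-180, tcp)
# free z
f=lambda v:(np.array([proj('wrist',[v[0]+np.cos(v[2])*a-np.sin(v[2])*b,v[1]+np.sin(v[2])*a+np.cos(v[2])*b,v[3]],cal) for a,b in m])-pads).ravel()
print('free z',least_squares(f,[*v,z]).x.round(4))
E
python3 m3.py
```

```text
slots [ 0.5117 -0.1797 -0.0951  0.0646] -5.4478525277752095 [-0.  -0.2  0.   0.2  0.  -0.2 -0.   0.2]
rim [ 0.5112 -0.1794 -0.0916  0.0439] -5.245533542716854 [ 0.1 -0.   0.5  0.1  0.  -0.7 -0.7  0.7]
[[218.5 183.7]
 [416.2 183.8]]
cover [ 0.6251 -0.1888 -0.0957] -5.482038416048558 [[ 0.2 -0. ]
 [-0.2 -0. ]]
cover in tool [ 0.003  -0.0007  0.0083] tool yaw -5.419911700914895 [ 0.6281201  -0.18833156  0.21329848]
free z [ 0.625  -0.1888 -0.0957  0.2053]
```

Run:
```python
from h import *
shift([.5147,-.1792,.11],np.radians(-5.4))
```

```text
tcp [ 0.6284 -0.1882  0.2139] rot [ 3.1414e+00 -1.9000e-03  3.0475e+00] t 6.4 w 0.0137 F [ 0.6 -0.5 -2.5]
travel [ 2.277 -0.035  2.082]
dr [ 3.0e-02  0.0e+00 -3.6e+01] j7 1.86
dr [ 0.   -0.02  0.  ] j7 1.86
```

```bash
python3 -m pendant '{"travel":[[0.7,-0.01,0.1],[1.5,-0.03,0.3],[2.2,-0.03,0.8],[2.28,-0.03,1.5],[2.28,-0.03,2.08],[2.28,-0.03,2.08],[2.28,-0.03,2.08]],"dr":[[0,-0.02,0],[0,-0.02,0],[0,-0.02,0],[0,-0.02,0],[0,-0.02,0],[0,-0.02,0],[0,-0.02,0]],"claw":[-1,-1,-1,-1,-1,-1,-1]}'
python3 - <<'E'
from h import *
shift([.5147,-.1792,.085],np.radians(-5.4))
im=manip.read_camera('side'); cv2.imwrite('pics/s4.png',cv2.resize(im[200:330,270:430,::-1],None,fx=4,fy=4,interpolation=cv2.INTER_CUBIC))
im=manip.read_camera('wrist'); cv2.imwrite('pics/w4.png',im[:,:,::-1])
E
```

```text
time: 7.1
tcp_pos: [0.515, -0.1782, 0.1106]
eef_rot: [3.141, -0.0, 3.049]
wrist_force: [0.7, -0.3, -2.4]
width: 0.0135
tcp [ 0.515  -0.1782  0.1106] rot [ 3.1412e+00 -2.0000e-04  3.0488e+00] t 7.1 w 0.0135 F [ 0.7 -0.3 -2.4]
travel [ 0.003 -0.02   0.511]
dr [ 0.000e+00  1.000e-02 -3.598e+01] j7 1.93
dr [ 0.   -0.    0.02] j7 1.93
```

View pics/s4.png

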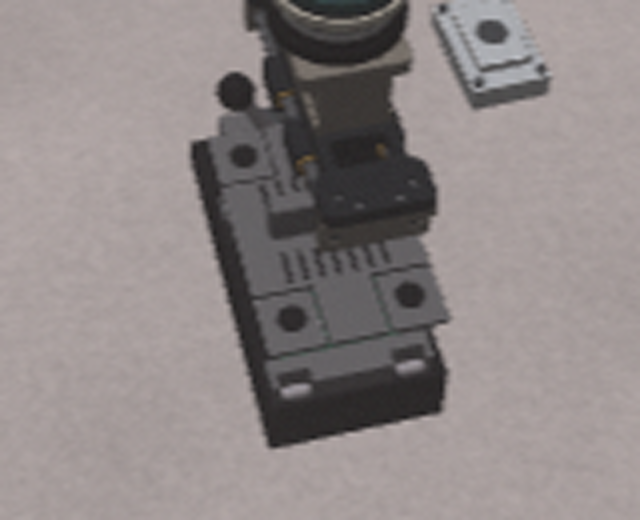

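View pics/w4.png

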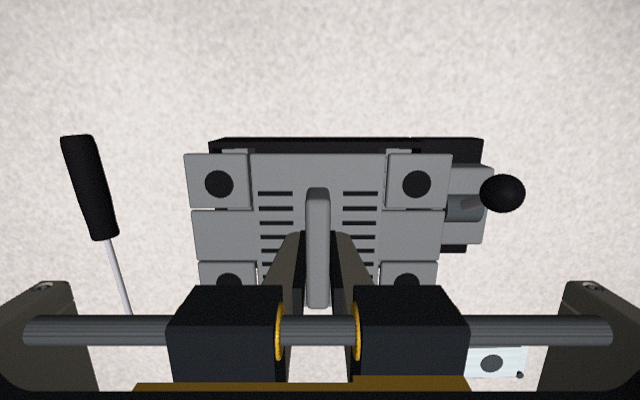

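Both views show the cover over the tub, square to the housing. I'll descend to just above the clips.

```bash
python3 -m pendant '{"travel":[[0,-0.02,0.2],[0,-0.02,0.4],[0,-0.02,0.56],[0,-0.02,0.56],[0,-0.02,0.56]],"dr":[[0,0,0],[0,0,0],[0,0,0],[0,0,0],[0,0,0]],"claw":[-1,-1,-1,-1,-1]}'
python3 - <<'E'
from h import *
shift([.5147,-.1792,.074],np.radians(-5.4))
im=manip.read_camera('side'); cv2.imwrite('pics/s5.png',cv2.resize(im[200:330,270:430,::-1],None,fx=4,fy=4,interpolation=cv2.INTER_CUBIC))
im=manip.read_camera('wrist'); cv2.imwrite('pics/w5.png',im[:,:,::-1])
E
```

```text
time: 7.7
tcp_pos: [0.5158, -0.18, 0.0833]
eef_rot: [-3.141, 0.002, 3.048]
wrist_force: [0.6, -0.3, -2.2]
width: 0.0134
tcp [ 0.5158 -0.18    0.0833] rot [-3.1415e+00  1.8000e-03  3.0481e+00] t 7.7 w 0.0134 F [ 0.6 -0.3 -2.2]
travel [0.024 0.014 0.186]
dr [-3.000e-02 -0.000e+00 -3.599e+01] j7 1.95
dr [-0.    0.02  0.01] j7 1.95
```

View pics/s5.png

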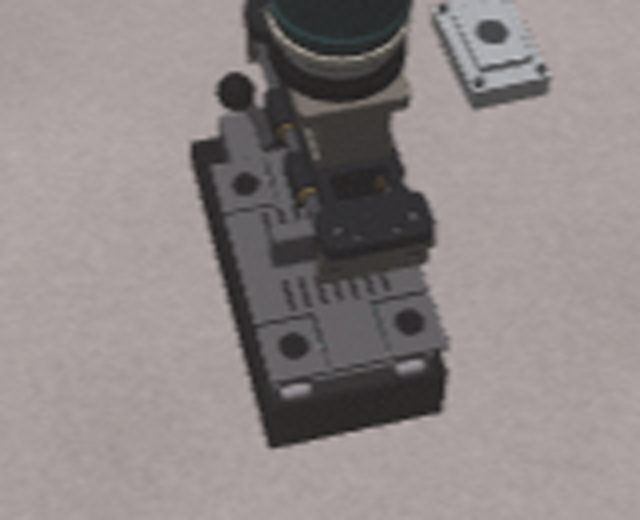

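View pics/w5.png

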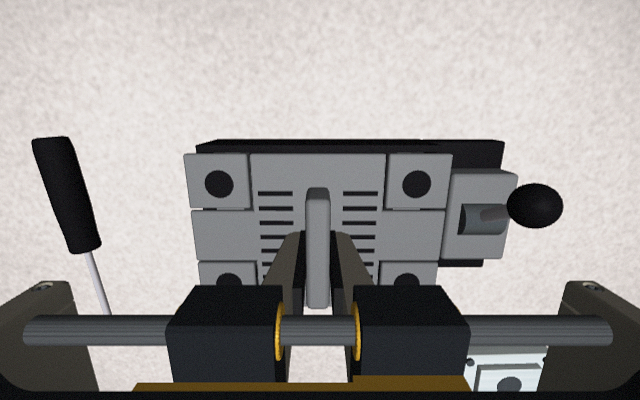

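```bash
python3 -m pendant '{"travel":[[0.02,0.014,0.08],[0.02,0.014,0.16],[0.02,0.014,0.18],[0.02,0.014,0.18]],"dr":[[0,0,0],[0,0,0],[0,0,0],[0,0,0]],"claw":[-1,-1,-1,-1]}'
python3 - <<'E'
from h import *
shift([.5147,-.1792,.074],np.radians(-5.4))
E
```

```text
time: 8.2
tcp_pos: [0.5151, -0.1793, 0.0746]
eef_rot: [-3.141, 0.002, 3.048]
wrist_force: [0.6, -0.3, -2.2]
width: 0.0137
tcp [ 0.5151 -0.1793  0.0746] rot [-3.1414e+00  2.5000e-03  3.0481e+00] t 8.2 w 0.0137 F [ 0.6 -0.3 -2.2]
travel [0.009 0.001 0.011]
dr [ -0.04  -0.   -35.99] j7 1.95
dr [-0.    0.03  0.01] j7 1.95
```

```bash
python3 -m pendant '{"travel":[[0,0,0.03],[0,0,0.04],[0,0,0.05]],"dr":[[0,0,0],[0,0,0],[0,0,0]],"claw":[-1,-1,-1]}';python3 -m pendant '{"travel":[[0,0,0.03],[0,0,0.05],[0,0,0.05]],"dr":[[0,0,0],[0,0,0],[0,0,0]],"claw":[-1,-1,-1]}'
python3 - <<'E'
from h import *
shift([.5147,-.1792,.074],np.radians(-5.4))
im=manip.read_camera('side'); cv2.imwrite('pics/s6.png',cv2.resize(im[200:330,270:430,::-1],None,fx=4,fy=4,interpolation=cv2.INTER_CUBIC))
E
```

```text
time: 8.5
tcp_pos: [0.5155, -0.1794, 0.0725]
eef_rot: [-3.141, 0.003, 3.048]
wrist_force: [-0.9, -0.2, 3.8]
width: 0.0136
time: 8.8
tcp_pos: [0.5158, -0.1795, 0.0709]
eef_rot: [3.142, 0.004, 3.048]
wrist_force: [-2.3, 0.8, 9.1]
width: 0.0136
tcp [ 0.5158 -0.1795  0.0709] rot [3.1415 0.0039 3.048 ] t 8.8 w 0.0136 F [-2.3  0.8  9.1]
travel [ 0.022  0.004 -0.063]
dr [ -0.07   0.   -35.99] j7 1.95
dr [0.   0.04 0.01] j7 1.95
```

View pics/s6.png

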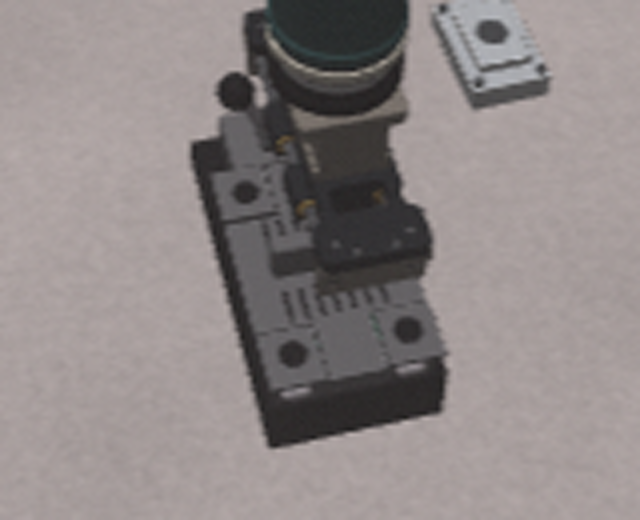

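Contact came at TCP z≈0.0735, so the tongues are on the clips (0.045) and not on the bars. I'll release.

```bash
python3 -m pendant '{"travel":[[0.02,0,-0.06],[0.02,0,-0.06],[0.02,0,-0.06],[0.02,0,-0.06],[0.02,0,-0.06],[0.02,0,-0.06],[0.02,0,-0.06]],"dr":[[0,0,0],[0,0,0],[0,0,0],[0,0,0],[0,0,0],[0,0,0],[0,0,0]],"claw":[-1,0,0,0,0,0,0]}'; python3 -m pendant '{"travel":[[0,0,-0.5],[0,0,-1.2],[-0.5,0,-2],[-1.2,0,-2.4],[-1.6,0,-2.4],[-1.6,0,-2.4],[-1.6,0,-2.4]],"dr":[[0,0,0],[0,0,0],[0,0,0],[0,0,0],[0,0,0],[0,0,0],[0,0,0]],"claw":[0,0,0,-1,-1,-1,-1]}'
python3 - <<'E'
from h import *
s=manip.state();cal=manip.calibration('wrist');im=manip.read_camera('wrist'); cv2.imwrite('pics/w7.png',im[:,:,::-1])
np.savez('w7.npz',tcp=s['tcp_pos'],rot=s['eef_rot'],**{k:cal[k] for k in('intrinsics','cam_to_world')})
im=manip.read_camera('side'); cv2.imwrite('pics/s7.png',cv2.resize(im[200:330,270:430,::-1],None,fx=4,fy=4,interpolation=cv2.INTER_CUBIC))
shift([.5147,-.1792,.074],np.radians(-5.4))
E
```

```text
time: 9.55
tcp_pos: [0.5148, -0.1794, 0.0738]
eef_rot: [3.142, 0.004, 3.048]
wrist_force: [0.6, -1.0, 0.6]
width: 0.0461
time: 10.25
tcp_pos: [0.5929, -0.1868, 0.1932]
eef_rot: [3.141, 0.002, 3.048]
wrist_force: [-0.7, -0.1, 0.7]
width: 0.0158
tcp [ 0.5923 -0.1869  0.1933] rot [3.1413e+00 1.5000e-03 3.0472e+00] t 10.35 w 0.008 F [ 0.  -0.9 -0.5]
travel [1.564 0.007 2.384]
dr [ 3.0e-02 -1.0e-02  3.6e+01] j7 1.88
dr [ 0.    0.02 -0.  ] j7 1.88
```

View pics/w7.png

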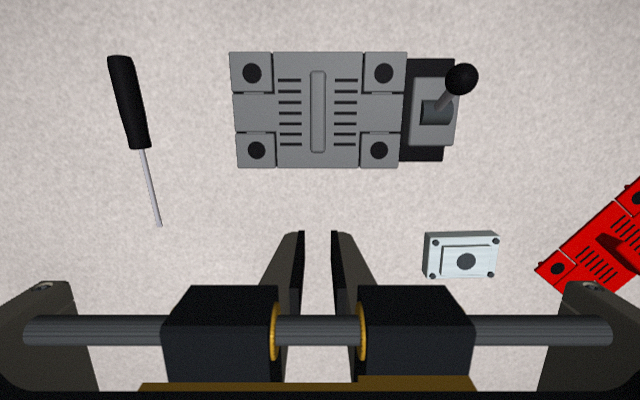

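View pics/s7.png

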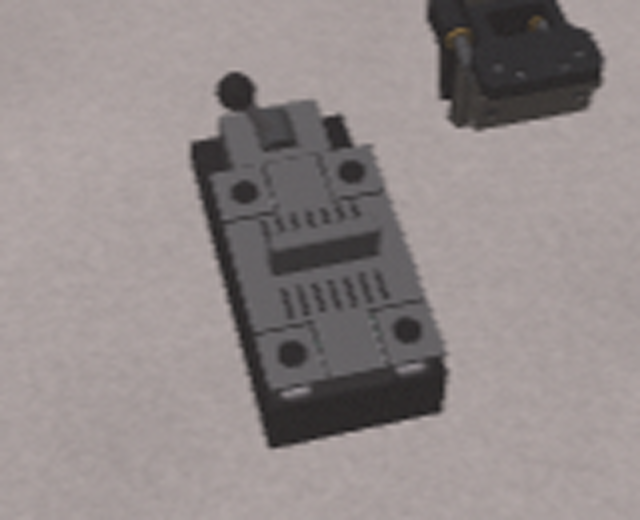

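The cover lies squarely on the housing, with pads at (252,73), (384,73), (256,150) and (379,150). Next I'll fit its pose and the knob's.

```bash
cat > m7.py <<'E'
from h import *
d=np.load('w7.npz');cal={k:d[k] for k in('intrinsics','cam_to_world')}
im=cv2.cvtColor(cv2.imread('pics/w7.png'),cv2.COLOR_BGR2RGB)
pads=[dark(im,p,14,60) for p in [(252,73),(256,150),(384,73),(379,150)]]
v,res=fit('wrist',pads,.0655,cal,[.512,-.18,-.095]);print(v.round(4),np.degrees(v[2]),res.tolist())
def f(v):
    c,s=np.cos(v[2]),np.sin(v[2]); return np.array([proj('wrist',[v[0]+c*a-s*b,v[1]+s*a+c*b,v[3]+v[4]*a+v[5]*b],cal) for a,b in PADS])
r=least_squares(lambda v:(f(v)-pads).ravel(),[*v,.0655,0,0]);print('free',r.x.round(4),r.fun.round(2))
c,s=np.cos(v[2]),np.sin(v[2])
for i,(a,b) in enumerate(PADS): print(i,np.round([v[0]+c*a-s*b,v[1]+s*a+c*b],4))
print('knob',onz('wrist',(461,79),.095,cal)); hp=np.array([c*0-s*.122+v[0],s*0+c*.122+v[1]]);print('pivot',hp,'tip at 0:',hp+.06*np.sin(-.5)*np.array([c,s]),'on:',hp+.06*np.sin(.5)*np.array([c,s]))
E
python3 m7.py
```

```text
[ 0.5121 -0.1799 -0.0944] -5.410764353711537 [[0.1, 0.1], [0.1, -0.1], [-0.1, 0.0], [-0.1, -0.1]]
free [ 0.5121 -0.1799 -0.0944  0.066   0.002  -0.0023] [-0.01 -0.    0.01 -0.01 -0.01  0.01  0.02  0.  ]
0 [ 0.4704 -0.2382]
1 [ 0.542 -0.245]
2 [ 0.4821 -0.1148]
3 [ 0.5537 -0.1216]
knob [ 0.49594816 -0.05538215  0.095     ]
pivot [ 0.52355984 -0.05845266] tip at 0: [ 0.49492248 -0.0557402 ] on: [ 0.5521972  -0.06116511]
```

Run:
```python
from h import *
shift([.542,-.245,.072],np.radians(-5.4))
```

```text
tcp [ 0.5923 -0.1869  0.1933] rot [3.1413e+00 1.5000e-03 3.0472e+00] t 10.35 w 0.008 F [ 0.  -0.9 -0.5]
travel [ 0.897 -1.252  2.424]
dr [ 3.0e-02 -1.0e-02  3.6e+01] j7 1.88
dr [ 0.    0.02 -0.  ] j7 1.88
```

```bash
python3 -m pendant '{"travel":[[0.4,-0.6,0.4],[0.9,-1.25,1],[0.9,-1.25,1.8],[0.9,-1.25,2.3],[0.9,-1.25,2.42],[0.9,-1.25,2.42]],"dr":[[0,0,0],[0,0,0],[0,0,0],[0,0,0],[0,0,0],[0,0,0]],"claw":[-1,-1,-1,-1,-1,-1]}'
python3 - <<'E'
from h import *
shift([.542,-.245,.055],np.radians(-5.4))
E
```

```text
time: 10.95
tcp_pos: [0.5408, -0.2446, 0.0715]
eef_rot: [3.141, -0.001, 3.047]
wrist_force: [0.0, -0.0, 0.5]
width: 0.0002
tcp [ 0.5408 -0.2446  0.0715] rot [ 3.1408e+00 -8.0000e-04  3.0470e+00] t 10.95 w 0.0002 F [ 0.  -0.   0.5]
travel [-0.026 -0.005  0.331]
dr [-1.0e-02 -1.0e-02  3.6e+01] j7 2.06
dr [ 0.01 -0.01 -0.  ] j7 2.06
```

```bash
python3 -m pendant '{"travel":[[-0.02,0,0.1],[-0.02,0,0.2],[-0.02,0,0.28],[-0.02,0,0.34],[-0.02,0,0.34]],"dr":[[0,0,0],[0,0,0],[0,0,0],[0,0,0],[0,0,0]],"claw":[-1,-1,-1,-1,-1]}'
```

```text
time: 11.45
tcp_pos: [0.5429, -0.2449, 0.0561]
eef_rot: [3.141, 0.001, 3.047]
wrist_force: [-1.2, 1.2, 9.4]
width: 0.0003
```

```bash
python3 -m pendant '{"travel":[[0,0,0.05],[0,0,0.1],[0,0,0.12]],"dr":[[0,0,0],[0,0,0],[0,0,0]],"claw":[-1,-1,-1]}'; python3 -m pendant '{"travel":[[0,0,0.05],[0,0,0.1],[0,0,0.12]],"dr":[[0,0,0],[0,0,0],[0,0,0]],"claw":[-1,-1,-1]}'
```

```text
time: 11.75
tcp_pos: [0.545, -0.2453, 0.0554]
eef_rot: [3.14, 0.006, 3.047]
wrist_force: [-9.4, 4.9, 42.5]
width: 0.0001
time: 12.05
tcp_pos: [0.5452, -0.2454, 0.0552]
eef_rot: [3.137, 0.006, 3.047]
wrist_force: [-16.8, 7.2, 52.8]
width: 0.0006
```

Hard stop at z≈0.055, so that corner is home. On to pad 2, the opposite corner.

```bash
python3 -m pendant '{"travel":[[0,0,-0.3],[0,0,-0.8],[0,0,-1.2],[0,0,-1.2]],"dr":[[0,0,0],[0,0,0],[0,0,0],[0,0,0]],"claw":[-1,-1,-1,-1]}'
python3 - <<'E'
from h import *
shift([.482,-.1148,.115],np.radians(-5.4))
E
```

```text
time: 12.45
tcp_pos: [0.5463, -0.2465, 0.1178]
eef_rot: [3.138, 0.011, 3.047]
wrist_force: [-0.6, 0.6, 0.8]
width: 0.0004
tcp [ 0.5463 -0.2465  0.1178] rot [3.1382 0.0111 3.0472] t 12.45 w 0.0004 F [-0.6  0.6  0.8]
travel [1.53  2.501 0.048]
dr [ 0.2  -0.06 36.  ] j7 2.04
dr [ 0.04  0.13 -0.  ] j7 2.04
```

```bash
python3 -m pendant '{"travel":[[0.5,0.8,0],[1,1.6,0],[1.5,2.4,0.05],[1.53,2.5,0.05],[1.53,2.5,0.05],[1.53,2.5,0.05]],"dr":[[0.04,0.13,0],[0.04,0.13,0],[0.04,0.13,0],[0.04,0.13,0],[0.04,0.13,0],[0.04,0.13,0]],"claw":[-1,-1,-1,-1,-1,-1]}'
python3 - <<'E'
from h import *
shift([.482,-.1148,.0725],np.radians(-5.4))
im=manip.read_camera('side'); cv2.imwrite('pics/s8.png',cv2.resize(im[200:330,270:430,::-1],None,fx=4,fy=4,interpolation=cv2.INTER_CUBIC))
E
```

```text
time: 13.05
tcp_pos: [0.4825, -0.116, 0.1147]
eef_rot: [-3.141, 0.0, 3.046]
wrist_force: [-1.0, -0.8, -0.0]
width: 0.0006
tcp [ 0.4825 -0.116   0.1147] rot [-3.1406e+00  2.0000e-04  3.0464e+00] t 13.05 w 0.0006 F [-1.  -0.8 -0. ]
travel [0.013 0.023 0.845]
dr [0.000e+00 2.000e-02 3.599e+01] j7 1.8
dr [-0.01  0.   -0.01] j7 1.8
```

View pics/s8.png

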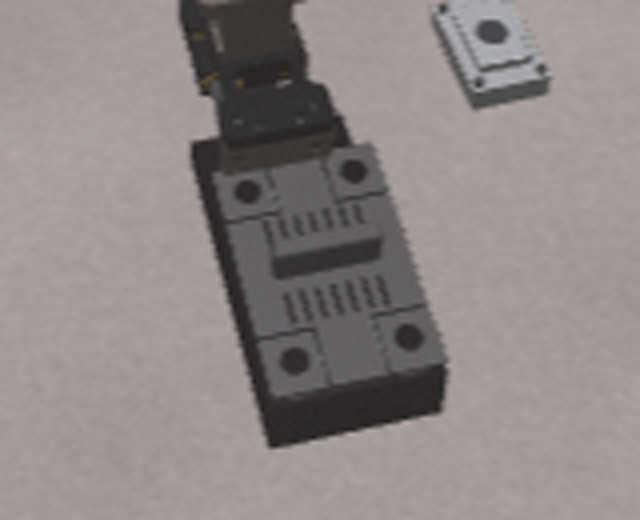

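The -y side has come down at the pressed corner, and nothing else has shifted. I'll press pad 2.

```bash
python3 -m pendant '{"travel":[[0.01,0.02,0.3],[0.01,0.02,0.7],[0.01,0.02,0.9],[0.01,0.02,1],[0.01,0.02,1.1],[0.01,0.02,1.18],[0.01,0.02,1.22],[0.01,0.02,1.22]],"dr":[[0,0,0],[0,0,0],[0,0,0],[0,0,0],[0,0,0],[0,0,0],[0,0,0],[0,0,0]],"claw":[-1,-1,-1,-1,-1,-1,-1,-1]}'
```

```text
time: 13.9
tcp_pos: [0.4824, -0.1164, 0.0554]
eef_rot: [-3.141, 0.001, 3.044]
wrist_force: [-6.3, 0.1, 17.6]
width: 0.0002
```

```bash
python3 -m pendant '{"travel":[[0,0,0.05],[0,0,0.1],[0,0,0.1]],"dr":[[0,0,0],[0,0,0],[0,0,0]],"claw":[-1,-1,-1]}'; python3 -m pendant '{"travel":[[0,0,-0.3],[0,0,-0.8],[0,0,-1.2],[0,0,-1.2]],"dr":[[0,0,0],[0,0,0],[0,0,0],[0,0,0]],"claw":[-1,-1,-1,-1]}'
python3 - <<'E'
from h import *
shift([.5537,-.1216,.115],np.radians(-5.4))
E
```

```text
time: 14.2
tcp_pos: [0.4828, -0.1165, 0.0551]
eef_rot: [3.139, 0.0, 3.043]
wrist_force: [-16.4, 3.9, 53.5]
width: 0.0004
time: 14.6
tcp_pos: [0.4852, -0.1175, 0.1177]
eef_rot: [3.139, 0.007, 3.042]
wrist_force: [0.0, -0.8, 0.0]
width: 0.0007
tcp [ 0.4852 -0.1175  0.1177] rot [3.1391 0.0067 3.0424] t 14.6 w 0.0007 F [ 0.  -0.8  0. ]
travel [-1.371  0.053  0.064]
dr [ 0.12 -0.04 35.94] j7 1.81
dr [ 0.03  0.08 -0.06] j7 1.81
```

```bash
python3 -m pendant '{"travel":[[-0.7,0.03,0.05],[-1.3,0.05,0.06],[-1.37,0.05,0.06],[-1.37,0.05,0.06],[-1.37,0.05,0.06]],"dr":[[0.03,0.08,-0.06],[0.03,0.08,-0.06],[0.03,0.08,-0.06],[0.03,0.08,-0.06],[0.03,0.08,-0.06]],"claw":[-1,-1,-1,-1,-1]}'
python3 - <<'E'
from h import *
shift([.5537,-.1216,.053],np.radians(-5.4))
E
```

```text
time: 15.1
tcp_pos: [0.5521, -0.1219, 0.1143]
eef_rot: [-3.141, -0.003, 3.047]
wrist_force: [-0.7, -0.0, -0.2]
width: 0.0004
tcp [ 0.5521 -0.1219  0.1143] rot [-3.1414e+00 -2.5000e-03  3.0470e+00] t 15.1 w 0.0004 F [-0.7 -0.  -0.2]
travel [-0.033  0.01   1.225]
dr [-0.05  0.   36.  ] j7 1.81
dr [-0.   -0.03 -0.  ] j7 1.81
```

```bash
python3 -m pendant '{"travel":[[-0.03,0.01,0.3],[-0.03,0.01,0.7],[-0.03,0.01,0.9],[-0.03,0.01,1],[-0.03,0.01,1.1],[-0.03,0.01,1.18],[-0.03,0.01,1.22],[-0.03,0.01,1.22]],"dr":[[0,0,0],[0,0,0],[0,0,0],[0,0,0],[0,0,0],[0,0,0],[0,0,0],[0,0,0]],"claw":[-1,-1,-1,-1,-1,-1,-1,-1]}'; python3 -m pendant '{"travel":[[0,0,0.05],[0,0,0.1],[0,0,0.1]],"dr":[[0,0,0],[0,0,0],[0,0,0]],"claw":[-1,-1,-1]}'
```

```text
time: 15.9
tcp_pos: [0.5541, -0.1217, 0.0554]
eef_rot: [3.141, -0.001, 3.047]
wrist_force: [-5.5, 0.4, 16.0]
width: 0.0003
time: 16.2
tcp_pos: [0.5545, -0.1217, 0.0552]
eef_rot: [3.139, -0.001, 3.046]
wrist_force: [-13.3, 2.6, 38.4]
width: 0.0001
```

```bash
python3 -m pendant '{"travel":[[0,0,0.05],[0,0,-0.3],[0,0,-0.8],[0,0,-1.2],[0,0,-1.2]],"dr":[[0,0,0],[0,0,0],[0,0,0],[0,0,0],[0,0,0]],"claw":[-1,-1,-1,-1,-1]}'
python3 - <<'E'
from h import *
shift([.4704,-.2382,.115],np.radians(-5.4))
E
```

```text
time: 16.7
tcp_pos: [0.5569, -0.1223, 0.1182]
eef_rot: [3.139, 0.006, 3.046]
wrist_force: [0.7, -0.7, -0.1]
width: 0.0003
tcp [ 0.5569 -0.1223  0.1182] rot [3.1386 0.0058 3.0462] t 16.7 w 0.0003 F [ 0.7 -0.7 -0.1]
travel [ 1.501 -2.472  0.048]
dr [ 0.1  -0.05 35.99] j7 1.81
dr [ 0.03  0.07 -0.01] j7 1.81
```

```bash
python3 -m pendant '{"travel":[[0.5,-0.8,0],[1,-1.6,0.02],[1.4,-2.3,0.04],[1.5,-2.47,0.05],[1.5,-2.47,0.05],[1.5,-2.47,0.05]],"dr":[[0.03,0.07,0],[0.03,0.07,0],[0.03,0.07,0],[0.03,0.07,0],[0.03,0.07,0],[0.03,0.07,0]],"claw":[-1,-1,-1,-1,-1,-1]}'
python3 - <<'E'
from h import *
shift([.4704,-.2382,.053],np.radians(-5.4))
E
```

```text
time: 17.3
tcp_pos: [0.4713, -0.2369, 0.1145]
eef_rot: [3.14, -0.0, 3.047]
wrist_force: [0.6, 0.8, 1.0]
width: 0.0007
tcp [ 0.4713 -0.2369  0.1145] rot [ 3.1405e+00 -2.0000e-04  3.0475e+00] t 17.3 w 0.0007 F [0.6 0.8 1. ]
travel [ 0.015 -0.028  1.231]
dr [ 0.0e+00  2.0e-02 -3.6e+01] j7 2.06
dr [ 0.01 -0.    0.  ] j7 2.06
```

```bash
python3 -m pendant '{"travel":[[0.01,-0.03,0.3],[0.01,-0.03,0.7],[0.01,-0.03,0.9],[0.01,-0.03,1],[0.01,-0.03,1.1],[0.01,-0.03,1.18],[0.01,-0.03,1.23],[0.01,-0.03,1.23]],"dr":[[0,0,0],[0,0,0],[0,0,0],[0,0,0],[0,0,0],[0,0,0],[0,0,0],[0,0,0]],"claw":[-1,-1,-1,-1,-1,-1,-1,-1]}'; python3 -m pendant '{"travel":[[0,0,0.05],[0,0,0.1],[0,0,0.12]],"dr":[[0,0,0],[0,0,0],[0,0,0]],"claw":[-1,-1,-1]}';  python3 -m pendant '{"travel":[[0,0,-0.3],[0,0,-0.8],[0,0,-1.2],[0,0,-1.2]],"dr":[[0,0,0],[0,0,0],[0,0,0],[0,0,0]],"claw":[-1,-1,-1,-1]}'
python3 - <<'E'
from h import *
shift([.595,-.187,.193],np.radians(-5.4))
E
```

```text
time: 18.1
tcp_pos: [0.4714, -0.2382, 0.0553]
eef_rot: [3.139, 0.001, 3.048]
wrist_force: [-4.4, 2.5, 19.6]
width: 0.0004
time: 18.4
tcp_pos: [0.4719, -0.2384, 0.055]
eef_rot: [3.136, 0.002, 3.047]
wrist_force: [-17.7, 8.5, 63.5]
width: 0.0006
time: 18.8
tcp_pos: [0.4738, -0.2397, 0.118]
eef_rot: [3.138, 0.009, 3.047]
wrist_force: [0.2, -0.7, -0.8]
width: 0.0005
tcp [ 0.4738 -0.2397  0.118 ] rot [3.1375 0.0086 3.0472] t 18.8 w 0.0005 F [ 0.2 -0.7 -0.8]
travel [-2.326  1.284 -1.476]
dr [ 0.16 -0.07 36.  ] j7 2.07
dr [ 0.05  0.1  -0.  ] j7 2.07
```

All four corners are pressed to the hard stop. I'll go back to the viewing pose to verify the height before touching the switch.

```bash
python3 -m pendant '{"travel":[[-0.2,0.1,-0.8],[-0.8,0.5,-1.48],[-1.5,1,-1.48],[-2.1,1.28,-1.48],[-2.33,1.28,-1.48],[-2.33,1.28,-1.48],[-2.33,1.28,-1.48]],"dr":[[0.05,0.1,0],[0.05,0.1,0],[0.05,0.1,0],[0.05,0.1,0],[0.05,0.1,0],[0.05,0.1,0],[0.05,0.1,0]],"claw":[-1,-1,-1,-1,-1,-1,-1]}'
python3 - <<'E'
from h import *
s=manip.state();cal=manip.calibration('wrist');im=manip.read_camera('wrist'); cv2.imwrite('pics/w9.png',im[:,:,::-1])
np.savez('w9.npz',tcp=s['tcp_pos'],rot=s['eef_rot'],**{k:cal[k] for k in('intrinsics','cam_to_world')})
im2=manip.read_camera('side'); cv2.imwrite('pics/s9.png',cv2.resize(im2[200:330,270:430,::-1],None,fx=4,fy=4,interpolation=cv2.INTER_CUBIC))
pads=[dark(im,p,14,60) for p in [proj('wrist',[x,y,.055],cal) for x,y in [(.4704,-.2382),(.542,-.245),(.4821,-.1148),(.5537,-.1216)]]]
def f(v):
    c,s=np.cos(v[2]),np.sin(v[2]); return np.array([proj('wrist',[v[0]+c*a-s*b,v[1]+s*a+c*b,v[3]+v[4]*a+v[5]*b],cal) for a,b in PADS])
r=least_squares(lambda v:(f(v)-pads).ravel(),[.512,-.18,-.094,.055,0,0]);print('free',r.x.round(4),r.fun.round(2))
def g(v): return f([*v,.055,0,0])
r=least_squares(lambda v:(g(v)-pads).ravel(),[.512,-.18,-.094]);print('z=.055',r.x.round(4),r.fun.round(2))
E
```

```text
time: 19.5
tcp_pos: [0.5935, -0.1884, 0.1922]
eef_rot: [-3.141, -0.002, 3.045]
wrist_force: [-0.3, -1.3, -0.3]
width: 0.0001
free [ 5.139e-01 -1.804e-01 -9.340e-02  5.580e-02 -4.500e-03 -1.000e-04] [-0.01  0.01 -0.01 -0.01  0.    0.01  0.01 -0.01]
z=.055 [ 0.5139 -0.1804 -0.0934] [ 0.2   0.09  0.11 -0.12 -0.2   0.09 -0.11 -0.12]
```

View pics/w9.png

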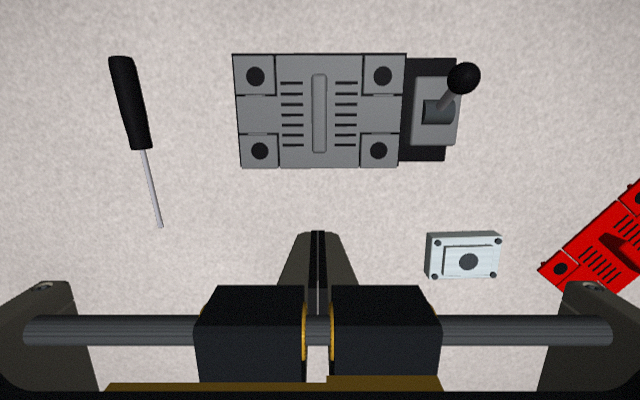

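View pics/s9.png

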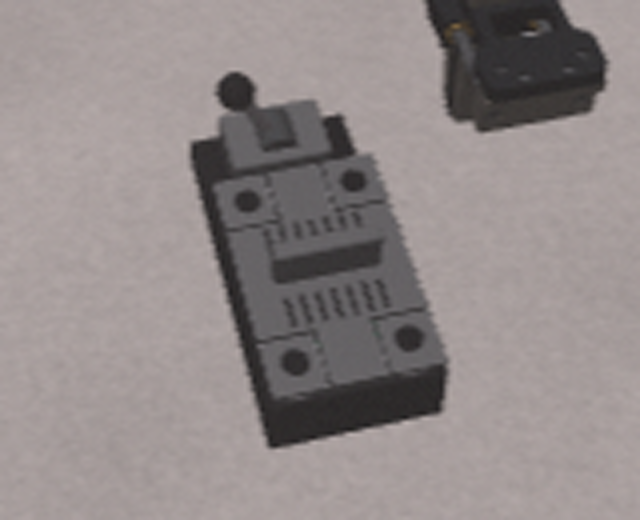

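The cover is home: the fit gives the pad plane at z = 0.0558 with no tilt, and the side view shows the clips covered. Now for the switch: approach with shut fingers on the -x side of the knob.

Run:
```python
from h import *
shift([.447,-.0512,.19],np.radians(-5.4))
```

```text
tcp [ 0.5935 -0.1885  0.1928] rot [-3.1411e+00 -1.5000e-03  3.0448e+00] t 19.6 w 0.0003 F [-0.2 -0.4  0.5]
travel [3.182 2.45  0.059]
dr [-3.000e-02  1.000e-02  3.597e+01] j7 1.88
dr [-0.01 -0.02 -0.03] j7 1.88
```

```bash
python3 -m pendant '{"travel":[[0.7,0.5,0.05],[1.4,1,0.05],[2.1,1.6,0.05],[2.8,2.1,0.05],[3.18,2.45,0.05],[3.18,2.45,0.05],[3.18,2.45,0.05]],"dr":[[0,0,0],[0,0,0],[0,0,0],[0,0,0],[0,0,0],[0,0,0],[0,0,0]],"claw":[-1,-1,-1,-1,-1,-1,-1]}'
python3 - <<'E'
from h import *
shift([.447,-.0512,.085],np.radians(-5.4))
im=manip.read_camera('wrist'); cv2.imwrite('pics/w10.png',im[:,:,::-1])
E
```

```text
time: 20.3
tcp_pos: [0.447, -0.0518, 0.191]
eef_rot: [-3.142, -0.0, 3.044]
wrist_force: [-0.1, 0.0, -0.4]
width: 0.0007
tcp [ 0.447  -0.0518  0.191 ] rot [-3.1415 -0.      3.0443] t 20.3 w 0.0007 F [-0.1  0.  -0.4]
travel [1.00e-03 1.20e-02 2.12e+00]
dr [-0.    0.   35.96] j7 1.58
dr [-0.   -0.   -0.04] j7 1.58
```

View pics/w10.png

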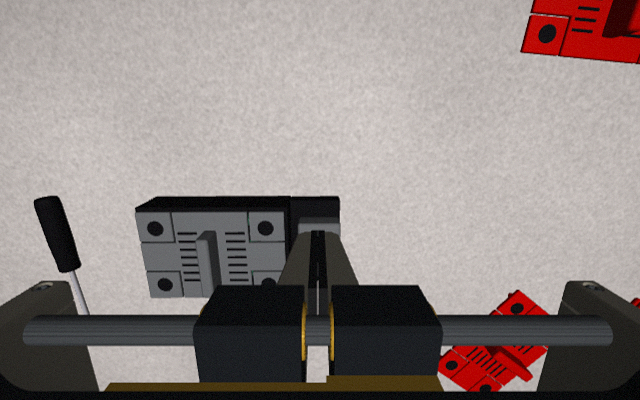

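```bash
python3 -m pendant '{"travel":[[0,0,0.6],[0,0,1.4],[0,0,2],[0,0,2.12],[0,0,2.12]],"dr":[[0,0,0],[0,0,0],[0,0,0],[0,0,0],[0,0,0]],"claw":[-1,-1,-1,-1,-1]}'
python3 - <<'E'
from h import *
shift([.529,-.059,.085],np.radians(-5.4))
im=manip.read_camera('side'); cv2.imwrite('pics/s11.png',cv2.resize(im[180:310,250:410,::-1],None,fx=4,fy=4,interpolation=cv2.INTER_CUBIC))
E
```

```text
time: 20.85
tcp_pos: [0.4474, -0.0535, 0.0843]
eef_rot: [-3.14, -0.002, 3.041]
wrist_force: [0.4, 0.5, -0.3]
width: 0.0004
tcp [ 0.4474 -0.0535  0.0843] rot [-3.1401e+00 -2.0000e-03  3.0415e+00] t 20.85 w 0.0004 F [ 0.4  0.5 -0.3]
travel [-1.634  0.053 -0.017]
dr [-4.000e-02  3.000e-02  3.593e+01] j7 1.67
dr [-0.02 -0.02 -0.07] j7 1.67
```

View pics/s11.png

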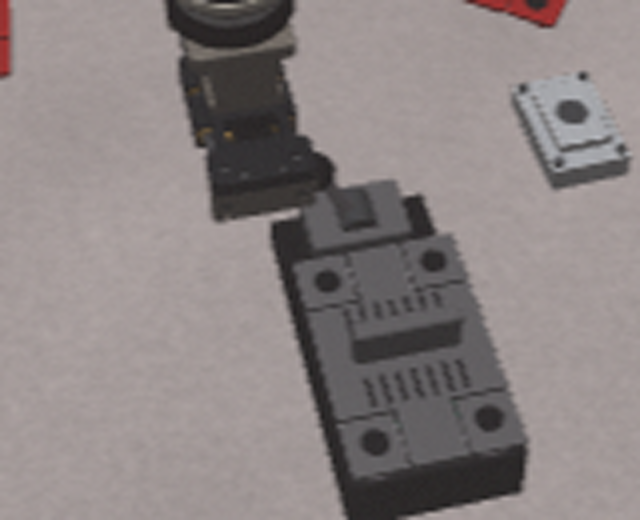

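The knob sits just on the +x side of the fingers, so I'll push.

```bash
python3 -m pendant '{"travel":[[-0.25,0.02,0],[-0.5,0.03,0],[-0.75,0.04,0],[-1,0.05,0],[-1.25,0.05,0],[-1.45,0.05,0],[-1.6,0.05,0],[-1.64,0.05,0]],"dr":[[0,0,-0.07],[0,0,-0.07],[0,0,-0.07],[0,0,-0.07],[0,0,-0.07],[0,0,-0.07],[0,0,-0.07],[0,0,-0.07]],"claw":[-1,-1,-1,-1,-1,-1,-1,-1]}'; python3 -m pendant '{"travel":[[-0.05,0,0],[-0.08,0,0],[-0.1,0,0]],"dr":[[0,0,0],[0,0,0],[0,0,0]],"claw":[-1,-1,-1]}'
```

```text
time: 21.7
tcp_pos: [0.5305, -0.059, 0.085]
eef_rot: [-3.14, -0.0, 3.048]
wrist_force: [-0.5, 0.7, 1.0]
width: 0.0001
time: 22.0
tcp_pos: [0.5309, -0.059, 0.0844]
eef_rot: [-3.141, -0.01, 3.048]
wrist_force: [-12.7, 1.0, 9.6]
width: 0.0
```

That's the end stop: 12.7 N against the lever's 1–2 N. I'll retreat and check.

```bash
python3 -m pendant '{"travel":[[0.4,0,0],[0.9,0,0],[1.4,0,-0.3],[1.6,0,-1.3],[1.6,0,-2.3],[1.6,0,-3],[1.6,0,-3]],"dr":[[0,0,0],[0,0,0],[0,0,0],[0,0,0],[0,0,0],[0,0,0],[0,0,0]],"claw":[-1,-1,-1,-1,-1,-1,-1]}'
python3 -m pendant '{"travel":[[0,0.8,0],[0,1.6,0],[0,2.4,0],[0,3.2,0],[0,4,0],[0,4,0],[0,4,0]],"dr":[[0,0,0],[0,0,0],[0,0,0],[0,0,0],[0,0,0],[0,0,0],[0,0,0]],"claw":[-1,-1,-1,-1,-1,-1,-1]}'
python3 - <<'E'
from h import *
im=manip.read_camera('side'); cv2.imwrite('pics/s12.png',cv2.resize(im[180:310,250:450,::-1],None,fx=4,fy=4,interpolation=cv2.INTER_CUBIC))
t=manip.read_camera('top'); cv2.imwrite('pics/t12.png',t[:,:,::-1])
cv2.imwrite('pics/t12z.png',cv2.resize(t[160:240,310:430,::-1],None,fx=6,fy=6,interpolation=cv2.INTER_CUBIC))
hp=np.array([.5232,-.0582]);u=np.array([np.cos(-.094),np.sin(-.094)])
for cam,off,sc,b in(('side',(250,180),4,(.0,0)),('top',(310,160),6,(.002,.001))):
  for a in (0,.9,1.0):
    p=hp+np.array(b)+.06*np.sin(a-.5)*u; q=proj(cam,[*p,.042+.06*np.cos(a-.5)]); print(cam,a,(q-off)*sc,q)
  print([ (x['point'],x['confidence']) for x in manip.search_frame(cam,'switch_tip')][:2])
s=manip.state();print(s['tcp_pos'],s['time'])
E
```

```text
time: 22.7
tcp_pos: [0.4564, -0.0519, 0.2404]
eef_rot: [3.14, 0.001, 3.048]
wrist_force: [-1.2, -1.1, -0.4]
width: 0.0004
time: 23.4
tcp_pos: [0.4747, 0.1474, 0.2397]
eef_rot: [3.141, 0.0, 3.049]
wrist_force: [-0.1, -0.3, -1.4]
width: 0.0002
side 0 [308.91272401 171.86386484] [327.228181   222.96596621]
side 0.9 [385.11734268 155.22236445] [346.27933567 218.80559111]
side 1.0 [392.87057925 156.34164736] [348.21764481 219.08541184]
[([331.0, 250.6], 0.71), ([345.3, 221.7], 0.55)]
top 0 [212.82111277 261.00014048] [345.47018546 203.50002341]
top 0.9 [224.56298597 150.39206519] [347.42716433 185.0653442 ]
top 1.0 [225.34230927 139.75451225] [347.55705155 183.29241871]
[([348.6, 183.9], 0.65), ([409.7, 188.8], 0.53)]
[0.47521707 0.14564841 0.24056199] 23.6
```

View pics/s12.png

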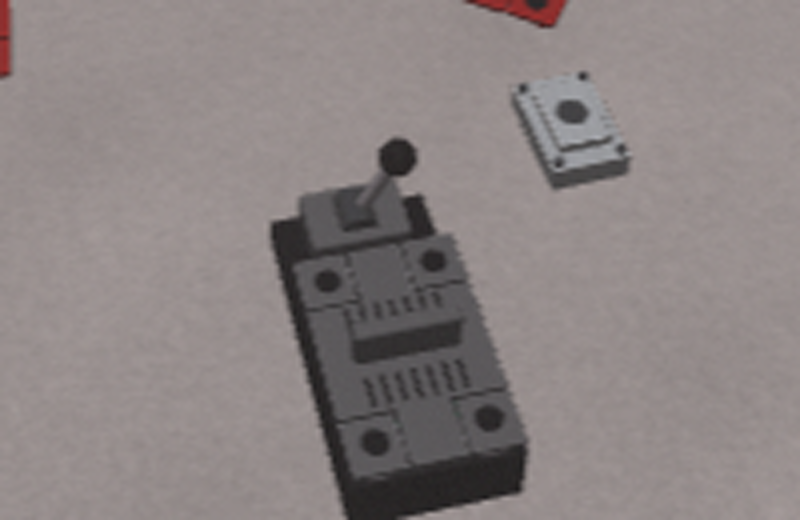

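View pics/t12z.png

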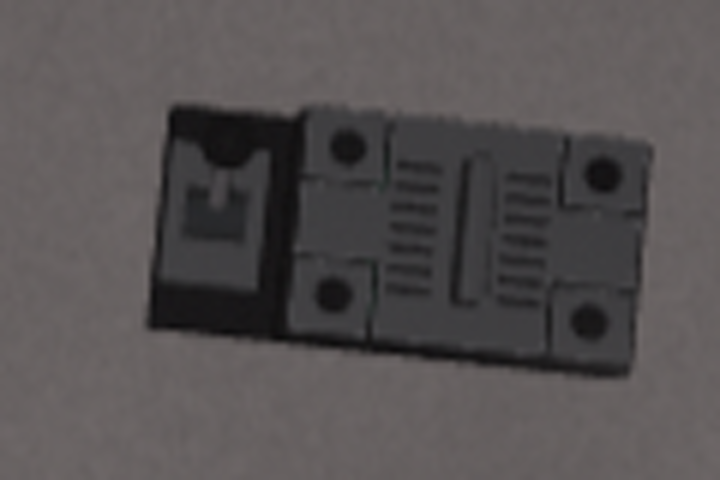

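View pics/t12.png

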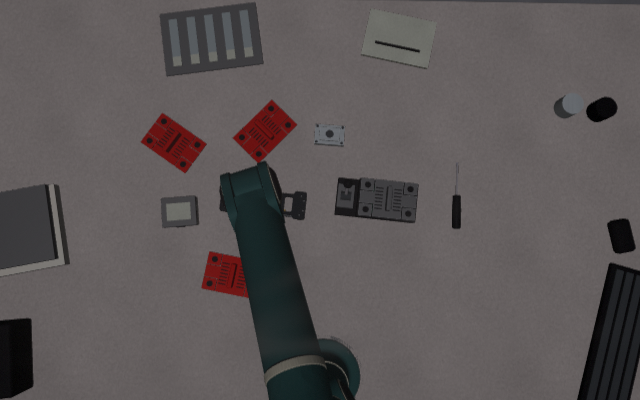

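The lever knob sits at its full-on position: side view (397,157) against (393,156) predicted for 1.0 rad. The cover is still home and the other items haven't moved, so I'm handing in.

```bash
python3 -c "
from bench import manip
s=manip.state();print(s['time'],s['wrist_force']);print(manip.sign_off())"
```

```text
23.6 [-0.87699223 -0.11919646  0.5255895 ]
the job is handed in; nothing more can be done
None
```

The job is handed in at 23.6 s. The grey cover is back on the controller and fully home, and the switch is on.

- **Placing:** I laid the cover on with its tongues in the slots, about 0.5 mm from the measured centre and square to the housing, and let go of it.
- **Pressing:** I pressed pads 1, 2, 3 and 0 in that order, each to a hard stop at z ≈ 0.055 m. The peak wrist force reading was about 66 N, below the 120 N limit.
- **Check before the switch:** a wrist-camera fit put the four pads at z ≈ 0.056 m, against 0.055 m for home, with no real tilt. The same fit showed the cover had shifted about 2 mm along x during pressing.
- **Switch:** I pushed the lever to its end stop. Both outside cameras then showed the knob within about 1 pixel of where it should be at 1.0 rad.
- **Other things on the desk:** they looked unmoved in the last top view, though the arm hid part of one red cover. The robot was clear of everything at hand-in.

One check disagreed: the network's top pick for the knob in the side picture fell on the cover's handle rib. Its second pick, and the picture itself, agreed with the on position. The top and wrist cameras also differed by about 2 mm, which is within their calibration.

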